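# Move four drives from the old dock to the new one, bay for bay

## Task

The old dark grey drive dock is being retired: move its four drives into the empty white dock, one at a time and without setting any down on the bench, each straight into the bay of the same number, since the array only starts with its drives in their old bay order. On both docks bay 1 is the one next to the power button, which is at the left end of the dark grey dock and the right end of the white one (as seen from the dock's front). Keep each drive the same way round to its dock, and lower it in, without letting it drop, until it is fully seated and upright.

Things in the scene. Friction and masses are not known exactly. Their poses are not given: they have to be found in the camera images.
- drive_plain: Drive, plain satin aluminium, fine dark grooves on its -y face. All four drives: 70 (x) x 15 (y, thickness) x 100 mm (z), 0.1 to 0.2 kg, upright in a bay of old_dock. Origin: centre of the lower end, z up; axes parallel to the dock's while in it. Grip across the 15 mm thickness; seated, 55 mm stand above the dock.
- drive_label: Drive, black, white paper label on its -y face, two steel screw heads on the top edge; size and axes as drive_plain. In the lower end of every drive the connector recess (8 mm deep, 11 mm wide) is off centre, x = -31 to +11 mm: a drive seats only with its x axis along the dock's; turned half round it stays 4 to 6 mm too high.
- drive_disk: Drive, bright steel, a large round raised disc on its -y face and a black strip along the top edge; size, axes, recess as drive_plain and drive_label. Which drive is in which bay of old_dock varies. A wall shelf overhangs the back of the bench (from world x = 0.66 m back, underside at z = 0.625 m): keep carries low.
- drive_finned: Drive, dark steel, vertical cooling ribs on its -y face and ribs across the top edge; size, axes, recess as drive_plain and drive_label.
- old_dock: Old dock, dark grey, fixed, 60 mm high, x -55 to 55, y -100 to 130 mm; power button (4 mm proud) on top at y = +111. Origin: on the bench under the middle of the slot row; x to its back. Bays 1 to 4, shown by 1 to 4 pips on the front rim: slots at x = 0, y = +72, +24, -24, -72 mm, floor at z = 15 mm. A seated drive's origin is at z = 15, its top at z = 115 mm.
- new_dock: New dock, white, fixed, empty; origin, heights as old_dock; y -130 to 100 mm, power button on top at y = -111. Bays 1 to 4: y = -72, -24, +24, +72 mm. Slots of both docks: 21 (y) x 78 (x) mm, 45 deep, top 12 mm sloping out to a 33 x 90 mm mouth; on the floor a connector tongue 32 (x) x 3 x 6 mm high, centre x = -10 mm, enters the drive's recess.
Things that resemble listed ones, but are neither listed nor needed, are in the scene too. What is shaped like the drive_label but turquoise is not meant.

How it is judged:
By the outcome, as a careful person would: the job done as asked, in the order asked, and still so for the second after the job is handed in, with the robot touching nothing.
It also fails if it takes over 96 s, if anything falls off the work surface, if the arm or the gripper's body presses on something with over 40 N, if the wrist force passes 120 N, or if a joint passes its speed limit or range.

## Robot

A 6-joint arm with a two-finger parallel gripper is mounted at the origin on a cart in front of the work surface, level with it; the furniture and walls round the work are solid. World frame = base frame: x ahead of the robot, y to its left, z up, the work surface at z = 0. Lengths are in mm, angles in rad, forces in N, time in s.
With the tool pointing down it reaches from about 325 to 875 mm from the base axis. Payload 4.4 kg.
Tool frame: the origin (TCP) lies midway between the tips of the shut fingers; the grasp point (between the pads) lies 19 mm behind it; z points along the fingers, y is the line along which they close (so a half turn about z gives the same grasp; the last joint's range is limited). The gripper opens to 85 mm and grips with 20 to 120 N. Pads are 22 mm wide; open, the fingers measure 114 mm over their backs; the gripper's body (76 mm by 85 mm) begins 54 mm behind the grasp point. The pads swing forward as they close: fully open they stand 13 mm farther back than shut.
Start: joints at [1.181, 0.207, 1.542, -0, 1.393, -0.15], TCP at [136.018, 558.683, 231.282] pointing down, gripper open.
Joint ranges: [-2.73, 2.73], [-0.86, 2.22], [0.23, 2.46], [-1.11, 4.25], [0.08, 2.63], [-2.82, 2.82]. Speed limits (rad/s): [2.79, 2.79, 3.14, 3.14, 3.14, 3.14].

## Interface

Orientations are given as [roll, pitch, yaw] about the fixed x, y, z axes, in that order (R = Rz(yaw) Ry(pitch) Rx(roll)).
In Python, from bench import get_state, snapshot, camera_info, finish_job gives the robot as it stands.
- The arm moves only by the tool carry_out, never from a script. Its argument "increments" is a list of rows, each a list of 2 entries, a list of its own where there are three numbers: the shift along the world's x, y, z in a scale on which 1.0 is 0.8 m, then the turn, a rotation vector about the world's x, y, z in fractions of the full range, 1 being 90 degrees. A call has 1 to 12 rows; each row is the pose to reach, as a shift and turn from the pose commanded when the call began; what a row does not reach only later rows make up. A row lasts 1/10 s, in which the tool goes at most 50 mm and 8.59 degrees, less where a joint would pass 70% of its speed; a pose out of reach is approached as far as the arm can. Shift and turn numbers lie between -1 and 1, and a call with a number outside is refused. A call with a gripper value outside its range is refused whole. "fingers" is the finger opening in mm, from 0 to 85.4, set as the call begins (left out, the last holds). The fingers move at their own pace and stop on an object; the grip force is fixed at half the most. Time passes only in rows, so rows that repeat a pose let the fingers close. It gives the time, the measured TCP pose, the force, the opening and the grip force at its end, in the units of the state.
- get_state(): the state, without advancing time (a new reading comes with each control period).
- snapshot(name): name is "side" or "top" or "wrist"; returns (picture, depth): 384x512x3 uint8, red, green, blue; 384x512 float32, mm along the optical axis (not along the pixel's ray), 0 where there is no reading.
- camera_info(name): a dict with "vfov" (degrees; the focal length in pixels is half the picture's height over the tangent of half this angle, whatever the lens; pixels are square), "cx", "cy" (the principal point, pixels), "rvec" (rotation vector, rad) and "tvec" (3), from world to camera coordinates, as OpenCV has them. Camera axes: x right, y down, z forward; pixel columns grow to the right and rows downward; lengths in mm; the calibration is good to about 2 mm. A picture is of the moment at which its call begins: read the wrist's pose just before it. camera_info takes no time and is no camera call; for the wrist camera it gives the pose at the moment of the call.
- finish_job(): hands the job in; it is judged then, once.
The state is a dict: "clock": time; "qpos": joint angles; "qvel": joint speeds; "effort": joint torques, N m; "tcp_pos": TCP position; "eef_rot": TCP orientation; "ft_force": force on the tool from outside, world axes, zero at the start; "wrist_torque": the same for the moment, N m; "grip_width": finger opening in mm; "grip_force": force on a finger pad.
Only numpy, scipy, OpenCV 4.12 (cv2) and the standard library are available. Lean on these libraries where they do the work, as an engineer would, in place of code of your own. Each camera call takes 0.05 s, during which the arm holds its last target. There are 200 camera calls.

## Working session

There is one attempt and no reset: what is moved stays moved. The work goes in short steps, Python scripts to look and compute and a tool call to move; the robot and the scene stay as the last step left them, time stands still between calls to the robot, and variables do not carry over. Pictures are saved under pics/ and viewed, at most 14 in all, crops included, and the job is handed in when it is done.

Besides the shell and the picture viewer there is one more tool, called by a JSON object that holds its "method" and its "body". carry_out: Moves the arm, as the interface text tells. Its arguments: {"type":"object","properties":{"increments":{"type":"array","items":{"type":"array"}},"fingers":{"type":"number"}},"required":["increments"]}

```bash
mkdir -p pics; cat > h.py <<'E'
import numpy as np, cv2
from bench import get_state, snapshot, camera_info, finish_job
def cam(n):
    i=camera_info(n); f=192/np.tan(np.radians(i['vfov'])/2)
    K=np.array([[f,0,i['cx']],[0,f,i['cy']],[0,0,1.]]); R=cv2.Rodrigues(np.array(i['rvec'],float))[0]
    return K,R,np.array(i['tvec'],float).ravel()
def cloud(d,c):
    K,R,t=c; v,u=np.mgrid[:384,:512]
    p=np.stack([(u-K[0,2])/K[0,0]*d,(v-K[1,2])/K[1,1]*d,d],-1)
    return (p-t)@R
def ray(u,v,z,c):
    K,R,t=c; d=R.T@np.linalg.solve(K,[u,v,1.]); o=-R.T@t
    return o+d*(z-o[2])/d[2]
E
python3 - <<'E'
from h import *
print(get_state())
for n in ['side','top','wrist']:
    c=cam(n); p,d=snapshot(n); np.savez(f'{n}0.npz',p=p,d=d,K=c[0],R=c[1],t=c[2]); print(n,camera_info(n),-c[1].T@c[2])
    cv2.imwrite(f'pics/{n}0.png',cv2.resize(p[...,::-1],(800,600),interpolation=cv2.INTER_CUBIC))
E
```

```text
{'clock': 0.0, 'qpos': array([ 1.18151550e+00,  2.07411139e-01,  1.54298259e+00,  2.09429458e-06,
        1.39349599e+00, -1.50455348e-01]), 'qvel': array([ 0.00016177, -0.00078938,  0.00170242, -0.00063071, -0.00042596,
       -0.00093117]), 'effort': array([-1.10831052e-04, -3.83029318e+01, -2.91600859e+01, -2.93621288e-04,
        1.04603183e-02, -9.66754889e-07]), 'tcp_pos': array([135.71380057, 557.96504835, 230.11721626]), 'eef_rot': array([-3.13932185e+00, -3.46340094e-04,  2.90276641e+00]), 'ft_force': array([-0.34165052,  0.58329581,  0.34773412]), 'wrist_torque': array([0.00707641, 0.01911628, 0.04055125]), 'grip_force': 0.0, 'grip_width': 85.23122471951326}
side {'vfov': 55.784575998689455, 'cx': 259.5435594934439, 'cy': 194.54912439690767, 'rvec': array([ 0.20746604, -2.68814711,  1.43405183]), 'tvec': array([453.17882422,  85.76120444, 822.41845641])} [338.11361952 699.25333536 534.62332688]
top {'vfov': 49.96618190966076, 'cx': 260.73260336480234, 'cy': 194.2533997325189, 'rvec': array([ 2.15340885, -2.06110353,  0.21202707]), 'tvec': array([ -72.83508823,  441.10313493, 1043.10219743])} [ 218.48175108  -67.27703027 1111.61083373]
wrist {'vfov': 63.57535894916453, 'cx': 252.17777306712858, 'cy': 189.88037358797874, 'rvec': array([-2.30260601, -1.80841757, -0.23448928]), 'tvec': array([-575.09950318,  -34.14235387,  379.1301674 ])} [ 74.08189625 574.25653869 374.44669594]
```

View pics/top0.png

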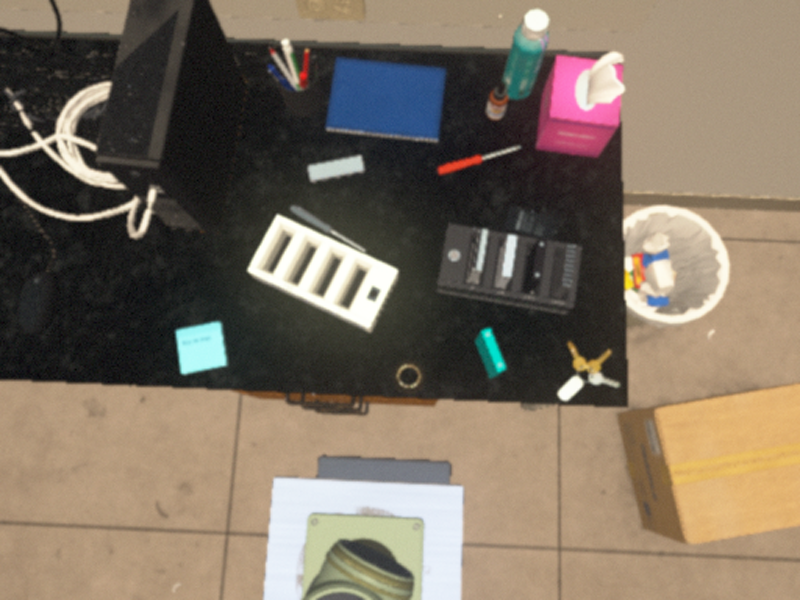

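View pics/side0.png

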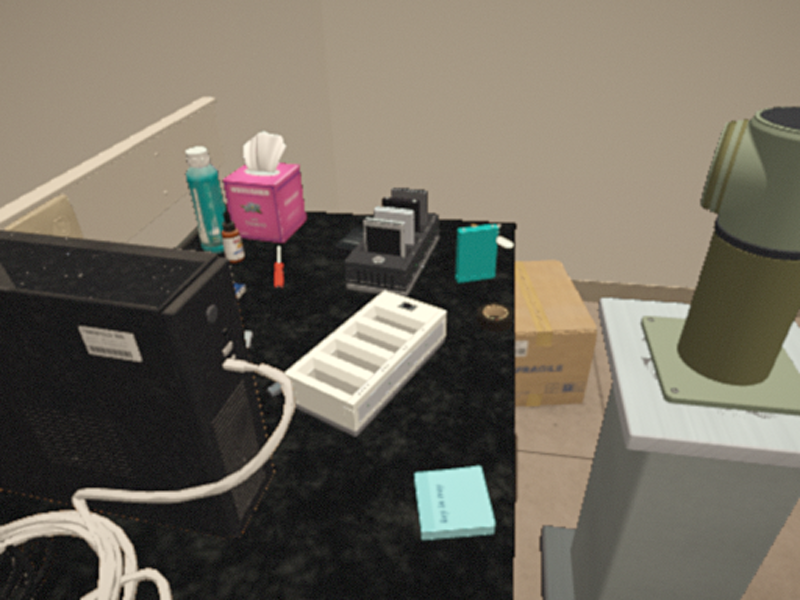

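The top view shows the old dock at about (510,268) with its button at its left end (454,255). Its drives are at (476,255), (508,260), (540,265) and (570,268). The white dock is at (322,270), with its button at the right end (374,294). The turquoise lookalike block at (490,352) is not meant. A PC case stands at (170,100), left of the white dock.

```bash
cat > m.py <<'E'
from h import *
for n in ['top','side']:
    z=np.load(n+'0.npz'); c=(z['K'],z['R'],z['t']); P=cloud(z['d'],c); ok=z['d']>0
    for nm,(x0,x1,y0,y1) in dict(old=(300,560,-330,-20),new=(300,560,-20,270)).items():
        box=ok&(P[...,0]>x0)&(P[...,0]<x1)&(P[...,1]>y0)&(P[...,1]<y1)
        m=(box&(P[...,2]>50)&(P[...,2]<67)).astype(np.uint8)
        k,l,s,ce=cv2.connectedComponentsWithStats(m); 
        j=1+np.argmax(s[1:,4]); q=P[l==j]
        r=cv2.minAreaRect(q[:,:2].astype(np.float32)); print(n,nm,'rim',r,np.median(q[:,2]),len(q))
        m=(box&(P[...,2]>108)&(P[...,2]<122)).astype(np.uint8)
        k,l,s,ce=cv2.connectedComponentsWithStats(m)
        for j in range(1,k):
            if s[j,4]>15: q=P[l==j]; print('   top',q.mean(0).round(1),s[j], cv2.minAreaRect(q[:,:2].astype(np.float32)))
# PC height, shelf
z=np.load('top0.npz');P=cloud(z['d'],(z['K'],z['R'],z['t'])); q=P[(P[...,1]>230)&(P[...,2]>70)&(P[...,0]>300)&(z['d']>0)]; print('PC',q.min(0),q.max(0))
q=P[(P[...,1]<230)&(P[...,2]>70)&(P[...,0]>200)&(z['d']>0)&(P[...,0]<560)]; print('rest',q.min(0),q.max(0))
p=z['p']; cv2.imwrite('pics/topcrop.png',cv2.resize(p[130:220,150:380,::-1],None,fx=3.4,fy=3.4,interpolation=cv2.INTER_CUBIC))
E
python3 m.py
```

```text
top old rim ((514.018310546875, -221.38143920898438), (228.24526977539062, 110.67788696289062), 83.161865234375) 58.91820624190916 1891
   top [ 522.9 -165.7  114.3] [302 147  10  28 166] ((523.6401977539062, -165.97190856933594), (15.040276527404785, 70.89978790283203), 82.94937133789062)
   top [ 514.8 -212.9  114.1] [321 150  10  28 169] ((515.834228515625, -213.15289306640625), (14.842748641967773, 70.69601440429688), 82.5594482421875)
   top [ 510.  -260.5  114.1] [340 153  10  28 172] ((510.4269104003906, -260.9181823730469), (15.107786178588867, 69.67646026611328), 82.33685302734375)
   top [ 502.1 -308.2  114.1] [359 157  10  28 177] ((502.8016052246094, -308.8219909667969), (15.475170135498047, 70.14909362792969), 83.39649963378906)
top new rim ((492.7255859375, 94.27227783203125), (230.76808166503906, 111.66179656982422), 67.10028076171875) 58.85231161158346 2330
side old rim ((504.3755798339844, -217.36337280273438), (229.09561157226562, 89.68782806396484), 82.06404113769531) 59.88323774480701 764
   top [ 501.  -304.6  113.4] [250 120  24   6  97] ((501.9454345703125, -307.9110107421875), (18.94304656982422, 68.20641326904297), 84.10575866699219)
   top [ 509.9 -257.2  113.2] [244 126  25   6 105] ((511.28253173828125, -260.430908203125), (18.333555221557617, 71.59051513671875), 83.27140045166016)
   top [ 514.4 -209.8  113.1] [239 132  26   8 112] ((514.8646240234375, -212.75624084472656), (18.36294937133789, 69.90320587158203), 82.96272277832031)
   top [ 522.4 -162.1  113.3] [233 139  26   8 126] ((522.8515625, -164.1742706298828), (18.761240005493164, 69.07703399658203), 79.65692138671875)
side new rim ((492.73394775390625, 94.72637939453125), (231.3719940185547, 112.93048858642578), 67.14546203613281) 59.73849224592527 2745
PC [498.15418704 230.17833551  70.04621564] [959.56327114 717.69322416 301.80600329]
rest [ 330.48345869 -319.87874726   70.13389995] [ 558.20556591 -153.94736511  119.28884229]
```

View pics/topcrop.png

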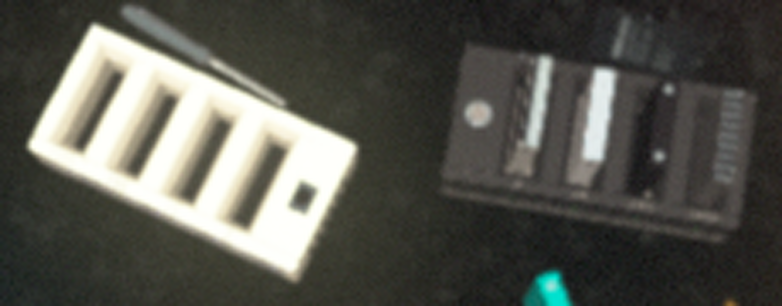

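The white dock's front (lower edge in the crop) faces the robot and its button at (303,196) is at the right end. The four drives read: finned-looking or disc at (530,110), plain at (598,115), black with two screw heads at (655,150), and ribbed at (725,130). Rim sizes (about 230 x 111 mm), heights (about 59 mm) and drive tops (about 114 mm) all match the given sizes.

Estimates:

| Dock | Origin (mm) | Direction of its y axis |
|---|---|---|
| Old | (512.5, -236.7) | 82.8° |
| New | (498.6, 108.2) | 67.1° |

I'll go over bay 1 of the old dock.

Units first: shifts go in shares of 0.8 m and turns go in shares of 90 degrees. So -545 mm / 800 = -0.6813, 230 mm / 800 = 0.2875, 0.113 rad / 1.5708 = 0.0719.

{"method": "carry_out", "body": {"increments": [[[0.05, -0.075, 0.0125], [0, 0, 0.0127]], [[0.1, -0.135, 0.025], [0, 0, 0.0255]], [[0.1313, -0.1875, 0.025], [0, 0, 0.0382]], [[0.1625, -0.2438, 0.025], [0, 0, 0.0509]], [[0.1938, -0.3, 0.025], [0, 0, 0.0637]], [[0.225, -0.3563, 0.025], [0, 0, 0.0719]], [[0.2563, -0.4125, 0.025], [0, 0, 0.0719]], [[0.2875, -0.4688, 0.025], [0, 0, 0.0719]], [[0.3125, -0.525, 0.025], [0, 0, 0.0719]], [[0.3375, -0.575, 0.025], [0, 0, 0.0719]], [[0.3625, -0.625, 0.025], [0, 0, 0.0719]], [[0.3875, -0.6813, 0.025], [0, 0, 0.0719]]], "fingers": 40}}

```text
clock: 1.35
tcp_pos: [434.0, 38.5, 251.3]
eef_rot: [3.141, 0.001, 3.015]
ft_force: [1.9, 0.8, 0.2]
grip_width: 39.9
grip_force: 0.0
```

```bash
python3 - <<'E'
from h import *
for n in ['top','side']:
    z=np.load(n+'0.npz');P=cloud(z['d'],(z['K'],z['R'],z['t']));ok=z['d']>0
    for zl,zh in((80,200),(200,320)):
        q=P[ok&(P[...,2]>zl)&(P[...,2]<zh)&(P[...,0]>350)&(P[...,0]<720)&(P[...,1]>150)]
        for a in range(350,720,40):
            s=q[(q[:,0]>=a)&(q[:,0]<a+40)]
            if len(s)>5: print(n,zl,a,np.percentile(s[:,1],2).round(),len(s))
print(get_state()['tcp_pos'],get_state()['eef_rot'])
E
```

```text
top 80 470 341.0 31
top 80 510 339.0 42
top 80 550 288.0 717
top 80 590 285.0 285
top 80 630 282.0 269
top 80 670 279.0 270
top 80 710 278.0 64
top 200 470 340.0 8
top 200 510 332.0 56
top 200 550 288.0 1198
top 200 590 285.0 1053
top 200 630 283.0 1012
top 200 670 280.0 982
top 200 710 279.0 236
side 80 470 346.0 196
side 80 510 377.0 266
side 80 550 297.0 2816
side 80 590 378.0 1474
side 80 630 375.0 1426
side 80 670 372.0 1258
side 80 710 371.0 308
side 200 470 339.0 32
side 200 510 333.0 157
side 200 550 296.0 3915
side 200 590 294.0 2706
side 200 630 291.0 2535
side 200 670 288.0 2441
side 200 710 288.0 584
[433.98733897  38.4611592  251.28034185] [3.14127782e+00 5.14822550e-04 3.01545364e+00]
```

In the tool's units: -204 mm / 800 = -0.255, -165 mm / 800 = -0.2063.

{"method": "carry_out", "body": {"increments": [[[0.025, -0.0563, 0], [0, 0, 0]], [[0.05, -0.1125, 0], [0, 0, 0]], [[0.075, -0.1625, 0], [0, 0, 0]], [[0.0925, -0.2063, 0], [0, 0, 0]], [[0.105, -0.2438, 0], [0, 0, 0]], [[0.1075, -0.255, 0], [0, 0, 0]], [[0.1075, -0.255, 0], [0, 0, 0]], [[0.1075, -0.255, 0], [0, 0, 0]]]}}

```text
clock: 2.15
tcp_pos: [519.0, -162.5, 250.9]
eef_rot: [3.14, -0.001, 3.016]
ft_force: [-0.6, 0.5, -0.6]
grip_width: 39.8
grip_force: 0.0
```

```bash
cat > w.py <<'E'
from h import *
import sys
s=get_state(); c=cam('wrist'); p,d=snapshot('wrist'); P=cloud(d,c); ok=d>0
print(s['clock'],s['tcp_pos'].round(1),s['eef_rot'].round(4), 'ydir', np.degrees(np.arctan2(-np.cos(s['eef_rot'][2]),np.sin(s['eef_rot'][2]))).round(2), 'cam',-c[1].T@c[2])
cv2.imwrite(f'pics/{sys.argv[1]}.png',cv2.resize(p[...,::-1],(800,600),interpolation=cv2.INTER_CUBIC))
for zl,zh in ((52,66),(107,122)):
    m=(ok&(P[...,2]>zl)&(P[...,2]<zh)&(P[...,0]>350)).astype(np.uint8)
    k,l,st,ce=cv2.connectedComponentsWithStats(m)
    for j in range(1,k):
        if st[j,4]>150:
            q=P[l==j]; r=cv2.minAreaRect(q[:,:2].astype(np.float32)); print(zl,np.round(r[0],1),np.round(r[1],1),round(r[2],2),q[:,2].mean().round(1),st[j])
E
python3 w.py w1
```

```text
2.15 [ 519.  -162.5  250.9] [ 3.1405e+00 -1.2000e-03  3.0162e+00] ydir 82.81 cam [ 456.05748413 -153.96522604  395.16892341]
52 [482.5  65.3] [167.6 110.3] 67.17 60.5 [  368    28   144   150 11173]
52 [ 517.4 -222. ] [230.  110.1] 82.7 60.6 [   87   122   217    99 10951]
52 [ 504.8 -301.4] [70.8 13.5] 3.28 59.2 [109 140  22  63 342]
52 [ 512.5 -253.3] [70.4 12.4] 2.58 59.0 [154 141  19  64 232]
52 [ 750.5 -353.1] [30.6  3.1] 85.23 59.1 [116 354  26  10 176]
107 [ 505.3 -308.1] [15.8 70. ] 82.94 115.3 [  80  146   31   74 1497]
107 [ 513.2 -260.4] [15.5 70.2] 82.14 115.5 [ 135  147   24   75 1382]
107 [ 517.5 -212.8] [15.3 69.4] 82.59 115.9 [ 188  146   20   74 1278]
107 [ 525.4 -165.1] [15.2 69. ] 82.22 116.2 [ 241  148   17   74 1212]
```

View pics/w1.png

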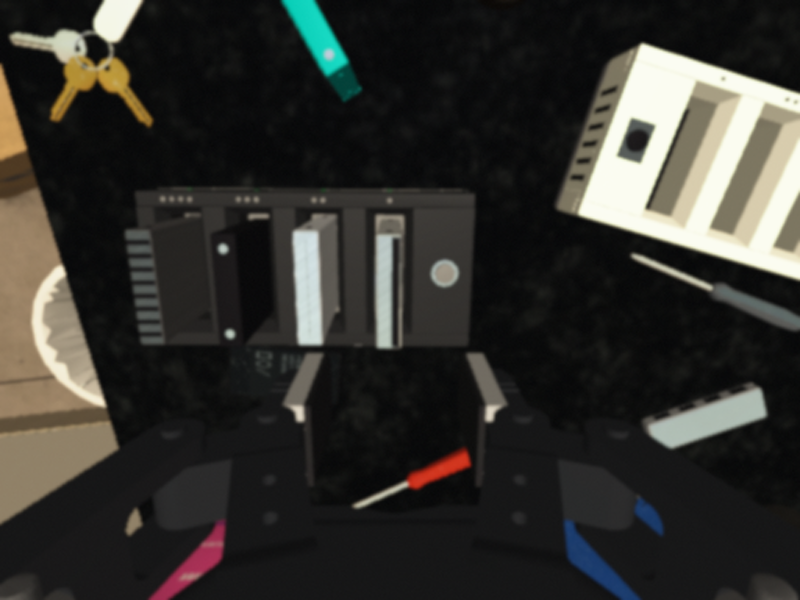

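The wrist view shows pips 1 to 4 on the old dock's front rim from right to left, at (390,200), (318,200), (246,199) and (175,198), with its button at (445,272). The white dock's single pip is at (724,78), next to its button, so both docks' fronts face the robot.

In the tool's units: -115 mm / 800 = -0.1438, -110 mm / 800 = -0.1375.

{"method": "carry_out", "body": {"increments": [[[0.0063, -0.0013, -0.0375], [0, 0, 0]], [[0.0063, -0.0013, -0.0813], [0, 0, 0]], [[0.0063, -0.0013, -0.1188], [0, 0, 0]], [[0.0063, -0.0013, -0.1375], [0, 0, 0]], [[0.0063, -0.0013, -0.1438], [0, 0, 0]], [[0.0063, -0.0013, -0.1438], [0, 0, 0]], [[0.0063, -0.0013, -0.1438], [0, 0, 0]]]}}

```text
clock: 2.9
tcp_pos: [525.5, -164.4, 137.7]
eef_rot: [-3.141, 0.002, 3.017]
ft_force: [0.5, -0.9, 0.3]
grip_width: 40.4
grip_force: 0.0
```

In the tool's units: -66 mm / 800 = -0.0825, -60 mm / 800 = -0.075.

{"method": "carry_out", "body": {"increments": [[[0, -0.0013, -0.0313], [0, 0, 0]], [[0, -0.0013, -0.0563], [0, 0, 0]], [[0, -0.0013, -0.075], [0, 0, 0]], [[0, -0.0013, -0.0825], [0, 0, 0]], [[0, -0.0013, -0.0825], [0, 0, 0]], [[0, -0.0013, -0.0825], [0, 0, 0]]]}}

```text
clock: 3.5
tcp_pos: [525.6, -166.1, 71.8]
eef_rot: [-3.141, 0.002, 3.016]
ft_force: [-1.4, 0.5, 3.3]
grip_width: 39.8
grip_force: 1.5
```

{"method": "carry_out", "body": {"increments": [[[0, 0, 0], [0, 0, 0]], [[0, 0, 0], [0, 0, 0]], [[0, 0, 0], [0, 0, 0]], [[0, 0, 0], [0, 0, 0]], [[0, 0, 0], [0, 0, 0]], [[0, 0, 0], [0, 0, 0]]], "fingers": 5}}

```text
clock: 4.1
tcp_pos: [526.0, -166.4, 72.1]
eef_rot: [-3.14, 0.003, 3.016]
ft_force: [-0.5, -0.4, 6.3]
grip_width: 14.3
grip_force: 59.2
```

In the tool's units: 130 mm / 800 = 0.1625, 125 mm / 800 = 0.1563.

{"method": "carry_out", "body": {"increments": [[[0, 0, 0.01], [0, 0, 0]], [[0, 0, 0.025], [0, 0, 0]], [[0, 0, 0.045], [0, 0, 0]], [[0, 0, 0.065], [0, 0, 0]], [[0, 0, 0.0875], [0, 0, 0]], [[0, 0, 0.1125], [0, 0, 0]], [[0, 0, 0.1375], [0, 0, 0]], [[0, 0, 0.1563], [0, 0, 0]], [[0, 0, 0.1625], [0, 0, 0]], [[0, 0, 0.1625], [0, 0, 0]], [[0, 0, 0.1625], [0, 0, 0]]]}}

```text
clock: 5.2
tcp_pos: [524.0, -165.2, 199.5]
eef_rot: [3.141, -0.001, 3.016]
ft_force: [-0.3, -0.3, -1.4]
grip_width: 14.6
grip_force: 58.4
```

In the tool's units: 207 mm / 800 = 0.2588, 195 mm / 800 = 0.2438, -0.273 rad / 1.5708 = -0.1738.

{"method": "carry_out", "body": {"increments": [[[-0.0075, 0.025, 0], [0, 0, -0.0191]], [[-0.0188, 0.0688, 0], [0, 0, -0.0509]], [[-0.0313, 0.1188, 0], [0, 0, -0.0828]], [[-0.0438, 0.1688, 0], [0, 0, -0.1146]], [[-0.055, 0.2125, 0], [0, 0, -0.1464]], [[-0.0625, 0.2438, 0], [0, 0, -0.1655]], [[-0.065, 0.2588, 0], [0, 0, -0.1738]], [[-0.065, 0.2588, 0], [0, 0, -0.1738]], [[-0.065, 0.2588, 0], [0, 0, -0.1738]], [[-0.065, 0.2588, 0], [0, 0, -0.1738]]]}}

```text
clock: 6.2
tcp_pos: [472.5, 40.7, 199.8]
eef_rot: [-3.141, -0.001, 2.742]
ft_force: [-0.4, 0.0, -2.0]
grip_width: 14.4
grip_force: 58.7
```

```bash
python3 w.py w2
```

```text
6.2 [472.5  40.7 199.8] [-3.1410e+00 -7.0000e-04  2.7421e+00] ydir 67.11 cam [414.16616177  66.58411887 344.07626152]
52 [494.8  95.2] [231.1 110. ] 67.03 60.4 [  188   117   258   116 18683]
52 [ 389.3 -175.9] [12.9 25.9] 80.72 58.5 [  0 173  20  29 269]
52 [ 499.4 -177.9] [149.6  63.5] 82.49 59.9 [   0  235  139   81 4838]
52 [ 566.2 -142.4] [13.1 39.6] 14.35 61.0 [116 310  24  27 305]
107 [ 498.8 -206.5] [ 6.3 26.9] 71.33 111.6 [  0 309  15  33 253]
```

View pics/w2.png

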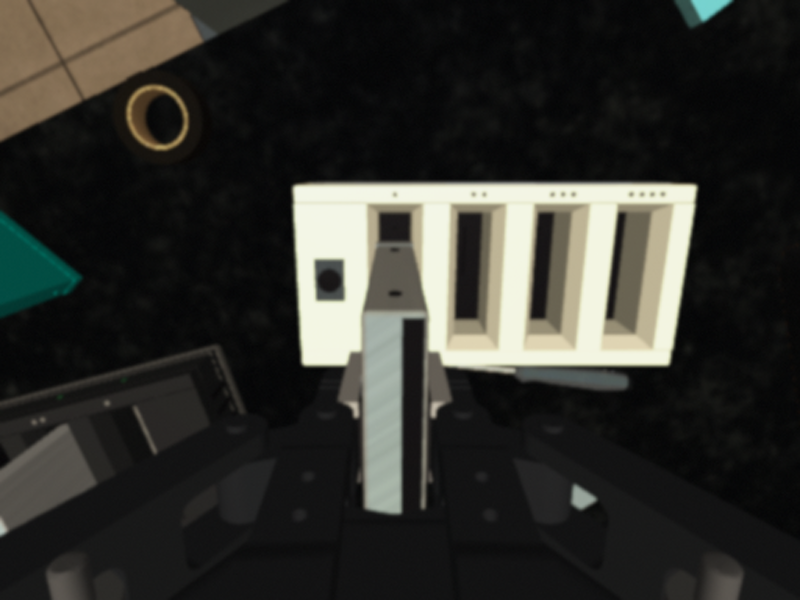

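The wrist view shows the drive held straight, its top at about (395,410), over bay 1 (395,230). The white dock's pips 1 to 4 at y≈193 run left to right, from the button on. I'll check the held drive's position against the TCP.

```bash
cat > g.py <<'E'
from h import *
s=get_state(); c=cam('wrist'); p,d=snapshot('wrist'); P=cloud(d,c); t=s['tcp_pos']; y=s['eef_rot'][2]
ux=-np.array([np.cos(y),np.sin(y)]); uy=np.array([np.sin(y),-np.cos(y)])  # dock x, dock y directions
q=P-t; a=q[...,:2]@ux; b=q[...,:2]@uy
print(t.round(1),s['ft_force'].round(1))
m=(d>0)&(abs(b)<12)&(abs(a)<45)&(abs(q[...,2]-43)<7); print('top: x',np.percentile(a[m],[1,99]).round(1),'y',np.percentile(b[m],[1,99]).round(1),'z',np.percentile(q[...,2][m],[5,50,95]).round(1),m.sum())
m=(d>0)&(abs(b)<12)&(abs(a+35)<6)&(q[...,2]<35)&(q[...,2]>-60)   # front face: b and a against height
if m.sum()>50:
    for lo in range(-60,35,20):
        k=m&(q[...,2]>=lo)&(q[...,2]<lo+20)
        if k.sum()>15: print(' front z',lo,'x',np.median(a[k]).round(1),'y',((b[k].min()+b[k].max())/2).round(1),k.sum())
E
python3 g.py
```

```text
[472.7  40.6 200. ] [-0.4 -1.3 -2.3]
top: x [-34.6  15.1] y [-10.6  10.9] z [38.8 44.5 46.5] 6577
 front z -60 x -35.0 y 1.3 100
 front z -40 x -34.9 y 1.3 153
 front z -20 x -34.8 y 1.6 216
 front z 0 x -34.7 y 1.3 328
 front z 20 x -34.6 y 1.5 360
```

In the tool's units: -94 mm / 800 = -0.1175, -88 mm / 800 = -0.11.

{"method": "carry_out", "body": {"increments": [[[-0.001, 0.0011, -0.025], [0, 0, 0]], [[-0.001, 0.0011, -0.0563], [0, 0, 0]], [[-0.001, 0.0011, -0.0775], [0, 0, 0]], [[-0.001, 0.0011, -0.0875], [0, 0, 0]], [[-0.001, 0.0011, -0.095], [0, 0, 0]], [[-0.001, 0.0011, -0.1025], [0, 0, 0]], [[-0.001, 0.0011, -0.11], [0, 0, 0]], [[-0.001, 0.0011, -0.1175], [0, 0, 0]], [[-0.001, 0.0011, -0.1175], [0, 0, 0]]]}}

```text
clock: 7.2
tcp_pos: [471.2, 42.4, 105.6]
eef_rot: [-3.141, -0.001, 2.743]
ft_force: [0.5, -0.7, -1.6]
grip_width: 14.4
grip_force: 58.7
```

Free so far. Lower further to just above seating.

In the tool's units: -32 mm / 800 = -0.04, -30 mm / 800 = -0.0375.

{"method": "carry_out", "body": {"increments": [[[0, 0, -0.0075], [0, 0, 0]], [[0, 0, -0.015], [0, 0, 0]], [[0, 0, -0.0225], [0, 0, 0]], [[0, 0, -0.0288], [0, 0, 0]], [[0, 0, -0.0338], [0, 0, 0]], [[0, 0, -0.0375], [0, 0, 0]], [[0, 0, -0.04], [0, 0, 0]], [[0, 0, -0.04], [0, 0, 0]]]}}

```text
clock: 8.0
tcp_pos: [471.6, 42.4, 74.0]
eef_rot: [-3.141, -0.001, 2.743]
ft_force: [-0.9, 0.7, -1.8]
grip_width: 14.3
grip_force: 58.7
```

{"method": "carry_out", "body": {"increments": [[[0, 0, -0.0013], [0, 0, 0]], [[0, 0, -0.0025], [0, 0, 0]], [[0, 0, -0.0031], [0, 0, 0]], [[0, 0, -0.0031], [0, 0, 0]]]}}

```text
clock: 8.4
tcp_pos: [471.9, 42.3, 72.1]
eef_rot: [3.141, 0.0, 2.743]
ft_force: [-1.3, 0.5, 0.8]
grip_width: 14.1
grip_force: 59.1
```

In the tool's units: -1 mm / 800 = -0.0013, -0.5 mm / 800 = -0.0006.

{"method": "carry_out", "body": {"increments": [[[0, 0, -0.0006], [0, 0, 0]], [[0, 0, -0.0013], [0, 0, 0]], [[0, 0, -0.0013], [0, 0, 0]]]}}

```text
clock: 8.7
tcp_pos: [472.0, 42.4, 72.1]
eef_rot: [-3.142, 0.0, 2.743]
ft_force: [-4.2, -0.0, 9.3]
grip_width: 14.2
grip_force: 60.2
```

Seated: TCP height is the same as at the pick, and contact shows in the force. Release and raise.

{"method": "carry_out", "body": {"increments": [[[0, 0, 0.0006], [0, 0, 0]], [[0, 0, 0.0006], [0, 0, 0]], [[0, 0, 0.0006], [0, 0, 0]], [[0, 0, 0.0006], [0, 0, 0]], [[0, 0, 0.0006], [0, 0, 0]], [[0, 0, 0.0125], [0, 0, 0]], [[0, 0, 0.0438], [0, 0, 0]], [[0, 0, 0.0875], [0, 0, 0]], [[0, 0, 0.1313], [0, 0, 0]], [[0, 0, 0.1563], [0, 0, 0]], [[0, 0, 0.1625], [0, 0, 0]], [[0, 0, 0.1625], [0, 0, 0]]], "fingers": 40}}

```text
clock: 9.9
tcp_pos: [472.3, 42.3, 201.8]
eef_rot: [3.141, 0.002, 2.743]
ft_force: [-0.6, 0.3, 0.3]
grip_width: 40.1
grip_force: 0.0
```

```bash
python3 w.py w3
```

```text
9.9 [472.3  42.3 201.8] [3.1409e+00 2.1000e-03 2.7428e+00] ydir 67.15 cam [413.45808564  68.16235931 345.81568173]
52 [495.2  94.9] [230.7 110.2] 67.11 60.3 [  187   118   256   115 19497]
52 [ 390.1 -175.6] [12.3 24.9] 78.29 58.5 [  0 174  19  28 257]
52 [ 493.  -177.6] [149.9  50.8] 82.34 59.8 [   0  235  141   70 4004]
52 [ 561.6 -190.4] [11.7 20.4] 14.54 58.3 [ 81 320  18  22 178]
107 [472.2  43.4] [16.1 70. ] 67.57 116.2 [ 242  146   21   89 1760]
107 [ 495.  -203.5] [ 6.8 22.5] 72.94 111.6 [  0 306  13  29 228]
```

In the tool's units: -256.5 mm / 800 = -0.3206, -240 mm / 800 = -0.3, 0.272 rad / 1.5708 = 0.1732.

{"method": "carry_out", "body": {"increments": [[[0.0075, -0.0375, 0], [0, 0, 0.0191]], [[0.0163, -0.0938, 0], [0, 0, 0.0509]], [[0.0263, -0.15, 0], [0, 0, 0.0828]], [[0.0363, -0.2063, 0], [0, 0, 0.1146]], [[0.0463, -0.2625, 0], [0, 0, 0.1464]], [[0.0525, -0.3, 0], [0, 0, 0.1655]], [[0.0559, -0.3206, 0], [0, 0, 0.1732]], [[0.0559, -0.3206, 0], [0, 0, 0.1732]], [[0.0559, -0.3206, 0], [0, 0, 0.1732]], [[0.0559, -0.3206, -0.025], [0, 0, 0.1732]], [[0.0559, -0.3206, -0.0625], [0, 0, 0.1732]], [[0.0559, -0.3206, -0.0813], [0, 0, 0.1732]]]}}

```text
clock: 11.15
tcp_pos: [514.5, -211.4, 132.8]
eef_rot: [3.139, -0.005, 3.016]
ft_force: [-0.3, 0.4, -0.8]
grip_width: 40.1
grip_force: 0.0
```

{"method": "carry_out", "body": {"increments": [[[0, 0, 0], [0, 0, 0]], [[0, 0, 0], [0, 0, 0]], [[0, 0, 0], [0, 0, 0]]]}}

```text
clock: 11.45
tcp_pos: [517.5, -214.4, 137.3]
eef_rot: [-3.141, 0.003, 3.015]
ft_force: [-0.4, 0.1, 0.7]
grip_width: 40.1
grip_force: 0.0
```

In the tool's units: -65 mm / 800 = -0.0813, -60 mm / 800 = -0.075.

{"method": "carry_out", "body": {"increments": [[[-0.0006, 0, -0.0313], [0, 0, 0]], [[-0.0006, 0, -0.0563], [0, 0, 0]], [[-0.0006, 0, -0.075], [0, 0, 0]], [[-0.0006, 0, -0.0813], [0, 0, 0]], [[-0.0006, 0, -0.0813], [0, 0, 0]], [[-0.0006, 0, -0.0813], [0, 0, 0]]]}}

```text
clock: 12.05
tcp_pos: [517.0, -214.9, 72.5]
eef_rot: [-3.14, 0.002, 3.015]
ft_force: [-2.4, 1.0, 4.4]
grip_width: 40.3
grip_force: 2.1
```

{"method": "carry_out", "body": {"increments": [[[0, 0, 0], [0, 0, 0]], [[0, 0, 0], [0, 0, 0]], [[0, 0, 0], [0, 0, 0]], [[0, 0, 0], [0, 0, 0]], [[0, 0, 0], [0, 0, 0]], [[0, 0, 0], [0, 0, 0]]], "fingers": 5}}

```text
clock: 12.65
tcp_pos: [517.3, -214.7, 72.8]
eef_rot: [-3.141, 0.003, 3.015]
ft_force: [-1.4, 0.8, 7.5]
grip_width: 14.3
grip_force: 58.7
```

In the tool's units: 130 mm / 800 = 0.1625, 125 mm / 800 = 0.1563.

{"method": "carry_out", "body": {"increments": [[[0, 0, 0.01], [0, 0, 0]], [[0, 0, 0.025], [0, 0, 0]], [[0, 0, 0.045], [0, 0, 0]], [[0, 0, 0.065], [0, 0, 0]], [[0, 0, 0.0875], [0, 0, 0]], [[0, 0, 0.1125], [0, 0, 0]], [[0, 0, 0.1375], [0, 0, 0]], [[0, 0, 0.1563], [0, 0, 0]], [[0, 0, 0.1625], [0, 0, 0]], [[0, 0, 0.1625], [0, 0, 0]], [[0, 0, 0.1625], [0, 0, 0]]]}}

```text
clock: 13.75
tcp_pos: [515.3, -213.8, 199.8]
eef_rot: [3.141, -0.002, 3.015]
ft_force: [0.1, 0.7, -1.7]
grip_width: 14.2
grip_force: 58.3
```

In the tool's units: 299.5 mm / 800 = 0.3744, -25.5 mm / 800 = -0.0319, -0.272 rad / 1.5708 = -0.1732.

{"method": "carry_out", "body": {"increments": [[[-0.0025, 0.025, 0], [0, 0, -0.0191]], [[-0.0075, 0.075, 0], [0, 0, -0.0446]], [[-0.0125, 0.1313, 0], [0, 0, -0.07]], [[-0.0175, 0.1875, 0], [0, 0, -0.0955]], [[-0.0225, 0.2438, 0], [0, 0, -0.121]], [[-0.0263, 0.3, 0], [0, 0, -0.1464]], [[-0.03, 0.3438, 0], [0, 0, -0.1655]], [[-0.0319, 0.3663, 0], [0, 0, -0.1732]], [[-0.0319, 0.3744, 0], [0, 0, -0.1732]], [[-0.0319, 0.3744, 0], [0, 0, -0.1732]], [[-0.0319, 0.3744, 0], [0, 0, -0.1732]], [[-0.0319, 0.3744, 0], [0, 0, -0.1732]]]}}

```text
clock: 14.95
tcp_pos: [490.6, 84.2, 200.5]
eef_rot: [-3.141, -0.0, 2.741]
ft_force: [0.2, 0.4, -1.2]
grip_width: 14.3
grip_force: 58.5
```

```bash
python3 g.py; python3 w.py w4
```

```text
[490.6  84.2 200.5] [ 0.2  0.4 -1.2]
top: x [-34.4  15.8] y [-10.6  11. ] z [38.7 43.6 46.4] 6536
 front z -60 x -34.8 y 2.0 95
 front z -40 x -34.7 y 1.6 147
 front z -20 x -34.6 y 1.6 213
 front z 0 x -34.5 y 1.5 330
 front z 20 x -34.4 y 1.5 362
15.0 [490.6  84.2 200.6] [-3.1412e+00 -1.0000e-04  2.7411e+00] ydir 67.05 cam [432.19808414 110.17507779 344.83577324]
52 [494.7  95. ] [231.  110.4] 67.02 60.5 [  136   117   257   116 17609]
52 [473.3  51.1] [12.8 69.3] 77.89 59.0 [196 139  19  72 172]
52 [670.9 284.1] [ 27.6 215.1] 78.28 58.8 [ 482  156   30  189 1748]
52 [ 512.8 -150.5] [92.  82.8] 82.67 60.1 [   0  235  103   93 4818]
52 [ 537.4 -228.2] [ 8.3 33.4] 68.26 56.1 [  0 310  13  32 247]
107 [472.1  44. ] [15.8 69.2] 67.07 115.9 [ 181  146   26   89 1909]
```

In the tool's units: -110 mm / 800 = -0.1375, 1.2 mm / 800 = 0.0015.

{"method": "carry_out", "body": {"increments": [[[0, 0.0015, -0.025], [0, 0, 0]], [[0, 0.0015, -0.0563], [0, 0, 0]], [[0, 0.0015, -0.0775], [0, 0, 0]], [[0, 0.0015, -0.0875], [0, 0, 0]], [[0, 0.0015, -0.095], [0, 0, 0]], [[0, 0.0015, -0.1025], [0, 0, 0]], [[0, 0.0015, -0.11], [0, 0, 0]], [[0, 0.0015, -0.1175], [0, 0, 0]], [[0, 0.0015, -0.125], [0, 0, 0]], [[0, 0.0015, -0.1313], [0, 0, 0]], [[0, 0.0015, -0.1375], [0, 0, 0]], [[0, 0.0015, -0.1375], [0, 0, 0]]]}}

```text
clock: 16.25
tcp_pos: [489.8, 86.6, 89.9]
eef_rot: [-3.141, -0.002, 2.743]
ft_force: [0.5, -0.1, -0.6]
grip_width: 14.2
grip_force: 58.7
```

In the tool's units: -17 mm / 800 = -0.0213, -16 mm / 800 = -0.02.

{"method": "carry_out", "body": {"increments": [[[0, 0, -0.0063], [0, 0, 0]], [[0, 0, -0.0113], [0, 0, 0]], [[0, 0, -0.0163], [0, 0, 0]], [[0, 0, -0.0188], [0, 0, 0]], [[0, 0, -0.02], [0, 0, 0]], [[0, 0, -0.0213], [0, 0, 0]], [[0, 0, -0.0213], [0, 0, 0]]]}}

```text
clock: 16.95
tcp_pos: [490.5, 86.5, 73.8]
eef_rot: [-3.142, 0.0, 2.743]
ft_force: [-0.6, -0.5, -1.1]
grip_width: 14.2
grip_force: 58.7
```

In the tool's units: -2.5 mm / 800 = -0.0031, -2 mm / 800 = -0.0025.

{"method": "carry_out", "body": {"increments": [[[0, 0, -0.0013], [0, 0, 0]], [[0, 0, -0.0025], [0, 0, 0]], [[0, 0, -0.0031], [0, 0, 0]], [[0, 0, -0.0031], [0, 0, 0]]]}}

```text
clock: 17.35
tcp_pos: [490.9, 86.6, 72.9]
eef_rot: [3.141, 0.0, 2.743]
ft_force: [-3.7, -0.8, 8.4]
grip_width: 14.1
grip_force: 60.3
```

In the tool's units: 130 mm / 800 = 0.1625, 125 mm / 800 = 0.1563.

{"method": "carry_out", "body": {"increments": [[[0, 0, 0.0006], [0, 0, 0]], [[0, 0, 0.0006], [0, 0, 0]], [[0, 0, 0.0006], [0, 0, 0]], [[0, 0, 0.0006], [0, 0, 0]], [[0, 0, 0.0006], [0, 0, 0]], [[0, 0, 0.0125], [0, 0, 0]], [[0, 0, 0.0438], [0, 0, 0]], [[0, 0, 0.0875], [0, 0, 0]], [[0, 0, 0.1313], [0, 0, 0]], [[0, 0, 0.1563], [0, 0, 0]], [[0, 0, 0.1625], [0, 0, 0]], [[0, 0, 0.1625], [0, 0, 0]]], "fingers": 38}}

```text
clock: 18.55
tcp_pos: [490.8, 86.6, 202.1]
eef_rot: [3.141, 0.002, 2.743]
ft_force: [0.4, 0.4, 0.2]
grip_width: 38.0
grip_force: 0.0
```

```bash
python3 w.py w5
```

```text
18.55 [490.8  86.6 202.1] [3.1409e+00 1.6000e-03 2.7428e+00] ydir 67.15 cam [432.04905477 112.38824777 346.1944476 ]
52 [494.9  94.8] [230.9 110.1] 67.11 60.4 [  134   118   255   115 18323]
52 [664.4 285.1] [ 28.5 202.9] 77.65 59.1 [ 479  156   33  183 1771]
52 [ 508.9 -149.8] [91.8 74.9] 82.92 60.0 [   0  235   96   86 4094]
52 [ 577.3 -133.7] [10.9 30.8] 18.05 61.1 [ 85 316  18  20 179]
107 [472.2  44. ] [15.8 69.4] 66.89 115.9 [ 178  146   26   89 1821]
107 [491.3  87.2] [14.6 70.2] 67.45 116.3 [ 242  147   20   89 1703]
```

In the tool's units: -348.5 mm / 800 = -0.4356, 21.7 mm / 800 = 0.0271, 0.272 rad / 1.5708 = 0.1732.

{"method": "carry_out", "body": {"increments": [[[0.0025, -0.0375, 0], [0, 0, 0.0191]], [[0.0063, -0.0975, 0], [0, 0, 0.0446]], [[0.01, -0.1575, 0], [0, 0, 0.07]], [[0.0138, -0.2175, 0], [0, 0, 0.0955]], [[0.0175, -0.2775, 0], [0, 0, 0.121]], [[0.0213, -0.3375, 0], [0, 0, 0.1464]], [[0.025, -0.3938, 0], [0, 0, 0.1655]], [[0.0271, -0.425, 0], [0, 0, 0.1732]], [[0.0271, -0.4356, 0], [0, 0, 0.1732]], [[0.0271, -0.4356, 0], [0, 0, 0.1732]], [[0.0271, -0.4356, -0.0375], [0, 0, 0.1732]], [[0.0271, -0.4356, -0.075], [0, 0, 0.1732]]]}}

```text
clock: 19.8
tcp_pos: [512.7, -260.4, 141.1]
eef_rot: [3.142, 0.001, 3.016]
ft_force: [0.4, -0.7, -0.7]
grip_width: 38.4
grip_force: 0.0
```

{"method": "carry_out", "body": {"increments": [[[0, 0, 0], [0, 0, 0]], [[0, 0, 0], [0, 0, 0]], [[0, 0, 0], [0, 0, 0]]]}}

```text
clock: 20.1
tcp_pos: [513.3, -261.7, 142.9]
eef_rot: [-3.141, 0.002, 3.016]
ft_force: [0.6, -0.1, 0.5]
grip_width: 38.1
grip_force: 0.0
```

In the tool's units: -70 mm / 800 = -0.0875, -65 mm / 800 = -0.0813.

{"method": "carry_out", "body": {"increments": [[[-0.0006, 0, -0.0313], [0, 0, 0]], [[-0.0006, 0, -0.06], [0, 0, 0]], [[-0.0006, 0, -0.0813], [0, 0, 0]], [[-0.0006, 0, -0.0875], [0, 0, 0]], [[-0.0006, 0, -0.0875], [0, 0, 0]], [[-0.0006, 0, -0.0875], [0, 0, 0]]]}}

```text
clock: 20.7
tcp_pos: [513.0, -262.7, 73.2]
eef_rot: [-3.14, 0.003, 3.015]
ft_force: [-0.0, 0.5, -0.1]
grip_width: 38.2
grip_force: 0.0
```

{"method": "carry_out", "body": {"increments": [[[0, 0, 0], [0, 0, 0]], [[0, 0, 0], [0, 0, 0]], [[0, 0, 0], [0, 0, 0]], [[0, 0, 0], [0, 0, 0]], [[0, 0, 0], [0, 0, 0]], [[0, 0, 0], [0, 0, 0]]], "fingers": 5}}

```text
clock: 21.3
tcp_pos: [512.6, -262.5, 72.6]
eef_rot: [-3.141, 0.002, 3.015]
ft_force: [-1.5, 0.4, 5.1]
grip_width: 14.0
grip_force: 59.1
```

In the tool's units: 130 mm / 800 = 0.1625, 125 mm / 800 = 0.1563.

{"method": "carry_out", "body": {"increments": [[[0, 0, 0.01], [0, 0, 0]], [[0, 0, 0.025], [0, 0, 0]], [[0, 0, 0.045], [0, 0, 0]], [[0, 0, 0.065], [0, 0, 0]], [[0, 0, 0.0875], [0, 0, 0]], [[0, 0, 0.1125], [0, 0, 0]], [[0, 0, 0.1375], [0, 0, 0]], [[0, 0, 0.1563], [0, 0, 0]], [[0, 0, 0.1625], [0, 0, 0]], [[0, 0, 0.1625], [0, 0, 0]], [[0, 0, 0.1625], [0, 0, 0]]]}}

```text
clock: 22.4
tcp_pos: [511.0, -261.6, 200.3]
eef_rot: [3.141, -0.002, 3.015]
ft_force: [-0.5, 0.5, -1.9]
grip_width: 14.7
grip_force: 58.4
```

In the tool's units: 391.5 mm / 800 = 0.4894, -2.2 mm / 800 = -0.0028, -0.272 rad / 1.5708 = -0.1732.

{"method": "carry_out", "body": {"increments": [[[0, 0.0313, 0], [0, 0, -0.0127]], [[0, 0.0875, 0], [0, 0, -0.0382]], [[0, 0.1475, 0], [0, 0, -0.0637]], [[-0.0013, 0.2075, 0], [0, 0, -0.0828]], [[-0.0013, 0.2675, 0], [0, 0, -0.1019]], [[-0.0013, 0.3275, 0], [0, 0, -0.121]], [[-0.0025, 0.3875, 0], [0, 0, -0.1401]], [[-0.0025, 0.4375, 0], [0, 0, -0.1592]], [[-0.0025, 0.475, 0], [0, 0, -0.1732]], [[-0.0028, 0.4894, 0], [0, 0, -0.1732]], [[-0.0028, 0.4894, 0], [0, 0, -0.1732]], [[-0.0028, 0.4894, 0], [0, 0, -0.1732]]]}}

```text
clock: 23.6
tcp_pos: [509.2, 128.6, 200.5]
eef_rot: [-3.14, -0.001, 2.743]
ft_force: [1.4, 0.0, -1.7]
grip_width: 14.2
grip_force: 58.8
```

```bash
python3 g.py; python3 w.py w6
```

```text
[509.2 128.6 200.5] [ 1.4  0.  -1.7]
top: x [-34.1  15.6] y [-10.7  11. ] z [38.6 43.8 46.4] 6509
 front z -60 x -34.5 y 1.3 97
 front z -40 x -34.4 y 1.5 153
 front z -20 x -34.3 y 1.3 218
 front z 0 x -34.2 y 1.4 330
 front z 20 x -34.1 y 1.4 357
23.65 [509.3 128.2 200.7] [-3.1403e+00 -6.0000e-04  2.7418e+00] ydir 67.1 cam [450.99600606 154.24842561 344.97565514]
52 [494.9  94.7] [230.7 109.9] 67.11 60.6 [   82   118   257   115 15489]
52 [473.9  50.9] [13.4 70.7] 77.48 59.2 [145 139  22  75 349]
52 [492.3  95.2] [12.7 69.4] 78.39 59.0 [196 139  19  74 167]
52 [644.6 292. ] [ 65.8 195.3] 63.98 59.1 [ 434  140   78  183 1538]
52 [ 524.2 -147.2] [ 82.8 103.8] 82.33 60.1 [   0  235   68  107 3950]
107 [472.3  44.1] [15.9 69.4] 67.07 115.4 [ 117  146   32   89 2088]
107 [491.4  87.8] [15.5 69.9] 67.59 115.9 [ 181  146   26   90 1869]
107 [641.4 286.8] [ 28.1 158.3] 75.2 114.6 [ 472  166   40  178 2249]
```

In the tool's units: -110 mm / 800 = -0.1375, -105 mm / 800 = -0.1313.

{"method": "carry_out", "body": {"increments": [[[0, 0.0009, -0.025], [0, 0, 0]], [[0, 0.0009, -0.0563], [0, 0, 0]], [[0, 0.0009, -0.0775], [0, 0, 0]], [[0, 0.0009, -0.0875], [0, 0, 0]], [[0, 0.0009, -0.095], [0, 0, 0]], [[0, 0.0009, -0.1025], [0, 0, 0]], [[0, 0.0009, -0.11], [0, 0, 0]], [[0, 0.0009, -0.1175], [0, 0, 0]], [[0, 0.0009, -0.125], [0, 0, 0]], [[0, 0.0009, -0.1313], [0, 0, 0]], [[0, 0.0009, -0.1375], [0, 0, 0]], [[0, 0.0009, -0.1375], [0, 0, 0]]]}}

```text
clock: 24.9
tcp_pos: [508.8, 130.2, 90.4]
eef_rot: [-3.141, -0.002, 2.743]
ft_force: [-0.1, -0.3, -2.5]
grip_width: 14.3
grip_force: 58.9
```

In the tool's units: -17 mm / 800 = -0.0213, -16 mm / 800 = -0.02.

{"method": "carry_out", "body": {"increments": [[[0, 0, -0.0063], [0, 0, 0]], [[0, 0, -0.0113], [0, 0, 0]], [[0, 0, -0.0163], [0, 0, 0]], [[0, 0, -0.0188], [0, 0, 0]], [[0, 0, -0.02], [0, 0, 0]], [[0, 0, -0.0213], [0, 0, 0]], [[0, 0, -0.0213], [0, 0, 0]]]}}

```text
clock: 25.6
tcp_pos: [509.5, 130.2, 74.2]
eef_rot: [-3.142, 0.0, 2.743]
ft_force: [-0.4, 0.6, -2.6]
grip_width: 14.4
grip_force: 58.9
```

In the tool's units: -2 mm / 800 = -0.0025, -1 mm / 800 = -0.0013.

{"method": "carry_out", "body": {"increments": [[[0, 0, -0.0013], [0, 0, 0]], [[0, 0, -0.0025], [0, 0, 0]], [[0, 0, -0.0025], [0, 0, 0]]]}}

```text
clock: 25.9
tcp_pos: [509.7, 130.3, 72.6]
eef_rot: [3.141, 0.0, 2.743]
ft_force: [-1.1, 0.2, 1.5]
grip_width: 14.3
grip_force: 59.0
```

{"method": "carry_out", "body": {"increments": [[[0, 0, -0.0006], [0, 0, 0]], [[0, 0, -0.0013], [0, 0, 0]], [[0, 0, -0.0013], [0, 0, 0]]]}}

```text
clock: 26.2
tcp_pos: [509.8, 130.3, 72.6]
eef_rot: [3.142, 0.0, 2.743]
ft_force: [-3.6, -0.1, 7.7]
grip_width: 14.3
grip_force: 60.3
```

In the tool's units: 130 mm / 800 = 0.1625, 125 mm / 800 = 0.1563.

{"method": "carry_out", "body": {"increments": [[[0, 0, 0.0006], [0, 0, 0]], [[0, 0, 0.0006], [0, 0, 0]], [[0, 0, 0.0006], [0, 0, 0]], [[0, 0, 0.0006], [0, 0, 0]], [[0, 0, 0.0006], [0, 0, 0]], [[0, 0, 0.0125], [0, 0, 0]], [[0, 0, 0.0438], [0, 0, 0]], [[0, 0, 0.0875], [0, 0, 0]], [[0, 0, 0.1313], [0, 0, 0]], [[0, 0, 0.1563], [0, 0, 0]], [[0, 0, 0.1625], [0, 0, 0]], [[0, 0, 0.1625], [0, 0, 0]]], "fingers": 38}}

```text
clock: 27.4
tcp_pos: [509.8, 130.3, 202.1]
eef_rot: [3.141, 0.001, 2.743]
ft_force: [-0.6, -0.7, -0.1]
grip_width: 37.9
grip_force: 0.0
```

```bash
python3 w.py w7
```

```text
27.4 [509.8 130.3 202.1] [3.1408e+00 1.4000e-03 2.7427e+00] ydir 67.15 cam [451.03129701 156.08963501 346.20524787]
52 [494.3  94.6] [231.2 109.9] 67.14 60.5 [   80   117   256   115 16240]
52 [473.7  50.7] [13.3 70.6] 77.49 59.1 [142 139  23  74 342]
52 [492.2  95. ] [12.8 69.5] 78.48 59.0 [193 139  20  72 176]
52 [632.7 294.6] [ 66.2 178.3] 60.7 59.1 [ 430  139   82  170 1407]
52 [ 518.4 -127. ] [44.4 87.5] 82.3 60.6 [   0  235   61   85 3149]
52 [ 553.3 -179.1] [11.6 28.3] 69.51 55.4 [  0 307  16  29 185]
107 [472.4  43.8] [16.5 69.9] 67.06 115.4 [ 114  146   33   89 2079]
107 [491.1  87.7] [15.5 69.4] 67.17 115.9 [ 178  146   26   89 1796]
107 [510.6 131.7] [15.3 69.7] 66.65 116.2 [ 243  147   20   89 1742]
107 [635.8 288.2] [ 30.5 149.6] 73.73 114.6 [ 467  165   45  169 2098]
```

In the tool's units: -439.8 mm / 800 = -0.5498, -179 mm / 800 = -0.2238, 0.272 rad / 1.5708 = 0.1732.

{"method": "carry_out", "body": {"increments": [[[0, -0.0438, 0], [0, 0, 0.0191]], [[0, -0.1038, 0], [0, 0, 0.0382]], [[0, -0.1638, 0], [0, 0, 0.0573]], [[-0.0013, -0.2238, 0], [0, 0, 0.0764]], [[-0.0013, -0.2838, 0], [0, 0, 0.0955]], [[-0.0025, -0.3438, 0], [0, 0, 0.1146]], [[-0.0025, -0.4038, 0], [0, 0, 0.1337]], [[-0.0038, -0.4625, 0], [0, 0, 0.1528]], [[-0.005, -0.5125, 0], [0, 0, 0.1732]], [[-0.0054, -0.5438, 0], [0, 0, 0.1732]], [[-0.0054, -0.5498, 0], [0, 0, 0.1732]], [[-0.0054, -0.5498, 0], [0, 0, 0.1732]]]}}

```text
clock: 28.65
tcp_pos: [504.0, -309.3, 199.0]
eef_rot: [3.139, -0.003, 3.013]
ft_force: [0.1, -1.0, 0.1]
grip_width: 38.1
grip_force: 0.0
```

In the tool's units: -60 mm / 800 = -0.075, -45 mm / 800 = -0.0563.

{"method": "carry_out", "body": {"increments": [[[0, 0, -0.025], [0, 0, 0]], [[0, 0, -0.0563], [0, 0, 0]], [[0, 0, -0.075], [0, 0, 0]], [[0, 0, -0.075], [0, 0, 0]], [[0, 0, -0.075], [0, 0, 0]]]}}

```text
clock: 29.15
tcp_pos: [505.3, -308.6, 141.1]
eef_rot: [3.141, -0.001, 3.016]
ft_force: [0.6, 0.1, 0.7]
grip_width: 37.5
grip_force: 0.0
```

In the tool's units: -70 mm / 800 = -0.0875, -65 mm / 800 = -0.0813.

{"method": "carry_out", "body": {"increments": [[[0, 0, -0.0313], [0, 0, 0]], [[0, 0, -0.06], [0, 0, 0]], [[0, 0, -0.0813], [0, 0, 0]], [[0, 0, -0.0875], [0, 0, 0]], [[0, 0, -0.0875], [0, 0, 0]], [[0, 0, -0.0875], [0, 0, 0]]]}}

```text
clock: 29.75
tcp_pos: [506.3, -310.3, 73.0]
eef_rot: [-3.14, 0.003, 3.015]
ft_force: [0.2, -1.3, -0.8]
grip_width: 38.0
grip_force: 0.0
```

{"method": "carry_out", "body": {"increments": [[[0, 0, 0], [0, 0, 0]], [[0, 0, 0], [0, 0, 0]], [[0, 0, 0], [0, 0, 0]], [[0, 0, 0], [0, 0, 0]], [[0, 0, 0], [0, 0, 0]], [[0, 0, 0], [0, 0, 0]]], "fingers": 5}}

```text
clock: 30.35
tcp_pos: [506.2, -310.3, 72.9]
eef_rot: [-3.14, 0.002, 3.015]
ft_force: [-0.1, 0.1, 4.9]
grip_width: 14.3
grip_force: 59.2
```

In the tool's units: 130 mm / 800 = 0.1625, 125 mm / 800 = 0.1563.

{"method": "carry_out", "body": {"increments": [[[0, 0, 0.01], [0, 0, 0]], [[0, 0, 0.025], [0, 0, 0]], [[0, 0, 0.045], [0, 0, 0]], [[0, 0, 0.065], [0, 0, 0]], [[0, 0, 0.0875], [0, 0, 0]], [[0, 0, 0.1125], [0, 0, 0]], [[0, 0, 0.1375], [0, 0, 0]], [[0, 0, 0.1563], [0, 0, 0]], [[0, 0, 0.1625], [0, 0, 0]], [[0, 0, 0.1625], [0, 0, 0]], [[0, 0, 0.1625], [0, 0, 0]]]}}

```text
clock: 31.45
tcp_pos: [504.6, -309.1, 200.2]
eef_rot: [3.141, -0.002, 3.015]
ft_force: [0.2, 0.5, -2.4]
grip_width: 14.3
grip_force: 58.4
```

In the tool's units: 482.5 mm / 800 = 0.6031, 23.3 mm / 800 = 0.0291, -0.272 rad / 1.5708 = -0.1732.

{"method": "carry_out", "body": {"increments": [[[0.0013, 0.0313, 0], [0, 0, -0.0127]], [[0.0038, 0.0875, 0], [0, 0, -0.0318]], [[0.0075, 0.1475, 0], [0, 0, -0.0509]], [[0.01, 0.2075, 0], [0, 0, -0.07]], [[0.0125, 0.2675, 0], [0, 0, -0.0891]], [[0.0163, 0.3275, 0], [0, 0, -0.1082]], [[0.0188, 0.3875, 0], [0, 0, -0.1273]], [[0.0213, 0.4475, 0], [0, 0, -0.1401]], [[0.0238, 0.505, 0], [0, 0, -0.1528]], [[0.0263, 0.5538, 0], [0, 0, -0.1655]], [[0.0288, 0.5875, 0], [0, 0, -0.1732]], [[0.0291, 0.6031, 0], [0, 0, -0.1732]]]}}

```text
clock: 32.65
tcp_pos: [527.4, 175.3, 199.8]
eef_rot: [-3.141, -0.002, 2.746]
ft_force: [0.2, -0.4, -1.5]
grip_width: 14.3
grip_force: 58.7
```

{"method": "carry_out", "body": {"increments": [[[0, 0, 0], [0, 0, 0]], [[0, 0, 0], [0, 0, 0]], [[0, 0, 0], [0, 0, 0]]]}}

```text
clock: 32.95
tcp_pos: [528.4, 171.4, 200.9]
eef_rot: [-3.141, -0.0, 2.741]
ft_force: [0.5, -0.4, -2.2]
grip_width: 14.7
grip_force: 58.8
```

```bash
python3 g.py; python3 w.py w8
```

```text
[528.4 171.4 200.9] [ 0.5 -0.4 -2.2]
top: x [-35.7  15.8] y [-10.7  10.9] z [38.8 43.7 46.3] 6713
 front z -60 x -36.0 y 1.3 91
 front z -40 x -35.9 y 1.2 138
 front z -20 x -35.8 y 1.5 210
 front z 0 x -35.7 y 1.3 310
 front z 20 x -35.6 y 1.3 345
33.0 [528.5 171.4 201.1] [-3.1409e+00 -2.0000e-04  2.7407e+00] ydir 67.03 cam [470.12333501 197.42476452 345.3134121 ]
52 [494.4  94.4] [231.2 110.3] 67.11 60.6 [   30   116   256   116 12250]
52 [622.5 299.6] [ 72.8 170.3] 55.07 59.1 [ 384  135  100  161 1067]
52 [473.9  50.9] [13.2 70.8] 77.33 59.2 [ 94 138  25  75 518]
52 [492.8  94.9] [13.1 70.5] 78.01 59.1 [144 138  24  75 333]
52 [511.4 139.2] [12.8 69.3] 78.04 59.5 [196 139  19  73 163]
52 [ 553.  -112.8] [30. 84.] 59.68 59.3 [   0  261   33   74 1305]
107 [472.5  44.3] [16.8 69.7] 67.19 115.1 [  53  145   38   89 2300]
107 [491.6  88. ] [15.8 70.2] 67.62 115.5 [ 117  145   33   90 2046]
107 [612.8 299.5] [ 61.9 145.3] 54.39 114.9 [ 412  145  100  166 1827]
107 [510.5 131.8] [15.4 69.5] 67.13 115.9 [ 182  146   26   89 1860]
```

In the tool's units: -62 mm / 800 = -0.0775, -45 mm / 800 = -0.0563.

{"method": "carry_out", "body": {"increments": [[[0.0006, 0.0018, -0.025], [0, 0, 0]], [[0.0006, 0.0018, -0.0563], [0, 0, 0]], [[0.0006, 0.0018, -0.0775], [0, 0, 0]], [[0.0006, 0.0018, -0.0775], [0, 0, 0]], [[0.0006, 0.0018, -0.0775], [0, 0, 0]]]}}

```text
clock: 33.55
tcp_pos: [529.2, 173.7, 139.5]
eef_rot: [-3.141, -0.0, 2.742]
ft_force: [0.5, -0.3, -0.8]
grip_width: 14.3
grip_force: 58.8
```

In the tool's units: -65 mm / 800 = -0.0813, -61 mm / 800 = -0.0763.

{"method": "carry_out", "body": {"increments": [[[0, 0, -0.01], [0, 0, 0]], [[0, 0, -0.0175], [0, 0, 0]], [[0, 0, -0.025], [0, 0, 0]], [[0, 0, -0.0325], [0, 0, 0]], [[0, 0, -0.04], [0, 0, 0]], [[0, 0, -0.0475], [0, 0, 0]], [[0, 0, -0.055], [0, 0, 0]], [[0, 0, -0.0625], [0, 0, 0]], [[0, 0, -0.07], [0, 0, 0]], [[0, 0, -0.0763], [0, 0, 0]], [[0, 0, -0.0813], [0, 0, 0]], [[0, 0, -0.0813], [0, 0, 0]]]}}

```text
clock: 34.75
tcp_pos: [528.4, 174.2, 73.5]
eef_rot: [-3.141, -0.001, 2.743]
ft_force: [-0.1, -1.4, -1.9]
grip_width: 14.2
grip_force: 58.8
```

In the tool's units: -2 mm / 800 = -0.0025, -1 mm / 800 = -0.0013.

{"method": "carry_out", "body": {"increments": [[[0, 0, -0.0013], [0, 0, 0]], [[0, 0, -0.0025], [0, 0, 0]], [[0, 0, -0.0025], [0, 0, 0]]]}}

```text
clock: 35.05
tcp_pos: [529.3, 174.5, 72.9]
eef_rot: [3.141, 0.001, 2.743]
ft_force: [-2.2, 0.3, 1.7]
grip_width: 14.3
grip_force: 59.1
```

In the tool's units: -1 mm / 800 = -0.0013, -0.5 mm / 800 = -0.0006.

{"method": "carry_out", "body": {"increments": [[[0, 0, -0.0006], [0, 0, 0]], [[0, 0, -0.0013], [0, 0, 0]], [[0, 0, -0.0013], [0, 0, 0]]]}}

```text
clock: 35.35
tcp_pos: [529.4, 174.5, 72.9]
eef_rot: [3.141, 0.001, 2.743]
ft_force: [-3.8, -0.5, 7.8]
grip_width: 14.0
grip_force: 60.3
```

In the tool's units: 130 mm / 800 = 0.1625, 125 mm / 800 = 0.1563.

{"method": "carry_out", "body": {"increments": [[[0, 0, 0.0006], [0, 0, 0]], [[0, 0, 0.0006], [0, 0, 0]], [[0, 0, 0.0006], [0, 0, 0]], [[0, 0, 0.0006], [0, 0, 0]], [[0, 0, 0.0006], [0, 0, 0]], [[0, 0, 0.0125], [0, 0, 0]], [[0, 0, 0.0438], [0, 0, 0]], [[0, 0, 0.0875], [0, 0, 0]], [[0, 0, 0.1313], [0, 0, 0]], [[0, 0, 0.1563], [0, 0, 0]], [[0, 0, 0.1625], [0, 0, 0]], [[0, 0, 0.1625], [0, 0, 0]]], "fingers": 38}}

```text
clock: 36.55
tcp_pos: [529.3, 174.4, 202.2]
eef_rot: [3.141, 0.001, 2.743]
ft_force: [-0.7, -0.0, -0.7]
grip_width: 38.1
grip_force: 0.0
```

In the tool's units: -100 mm / 800 = -0.125, -80 mm / 800 = -0.1.

{"method": "carry_out", "body": {"increments": [[[-0.0125, -0.05, 0.0125], [0, 0, 0]], [[-0.025, -0.1, 0.025], [0, 0, 0]], [[-0.035, -0.125, 0.0375], [0, 0, 0]], [[-0.035, -0.125, 0.0375], [0, 0, 0]], [[-0.035, -0.125, 0.0375], [0, 0, 0]]]}}

```text
clock: 37.05
tcp_pos: [500.2, 74.3, 229.7]
eef_rot: [-3.141, -0.003, 2.742]
ft_force: [0.7, 1.0, 0.5]
grip_width: 37.8
grip_force: 0.0
```

```bash
python3 w.py w9; python3 - <<'E'
from h import *
p,d=snapshot('side'); cv2.imwrite('pics/s9.png',cv2.resize(p[150:300,150:320,::-1],None,fx=4,fy=4,interpolation=cv2.INTER_CUBIC))
E
```

```text
37.05 [500.2  74.3 229.7] [-3.1413e+00 -2.6000e-03  2.7416e+00] ydir 67.08 cam [442.01294902 100.11199291 374.11789652]
52 [495.   94.8] [230.5 110.4] 67.05 60.7 [  151   104   235   108 13675]
52 [506.2 125.8] [12.  69.6] 56.9 59.3 [297 125  17  69 157]
52 [525.8 169.5] [ 1.7 69. ] 66.78 59.3 [342 125  11  69 280]
52 [679.9 284.4] [ 39.6 237.8] 76.18 59.1 [ 470  136   42  201 1736]
52 [ 506.6 -190.5] [ 92.8 186. ] 7.44 59.8 [   0  214  119  121 5996]
107 [472.3  44. ] [15.6 69.6] 67.11 115.9 [ 195  127   22   82 1562]
107 [491.7  87.9] [14.9 70.2] 67.09 116.4 [ 253  128   18   82 1452]
107 [510.5 131.4] [15.7 69.3] 66.77 115.8 [ 306  129   23   81 1586]
107 [528.6 176. ] [15.7 69.6] 67.1 115.7 [ 360  128   28   81 1712]
```

View pics/w9.png

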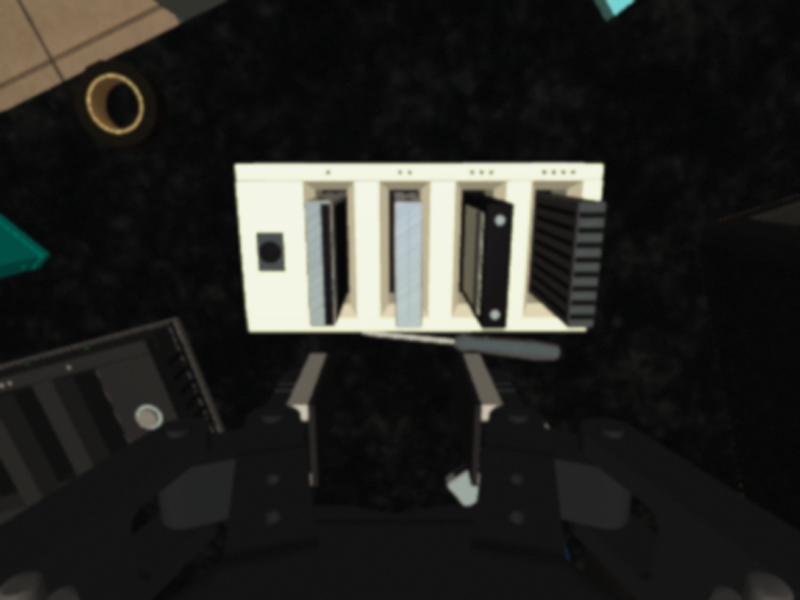

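View pics/s9.png

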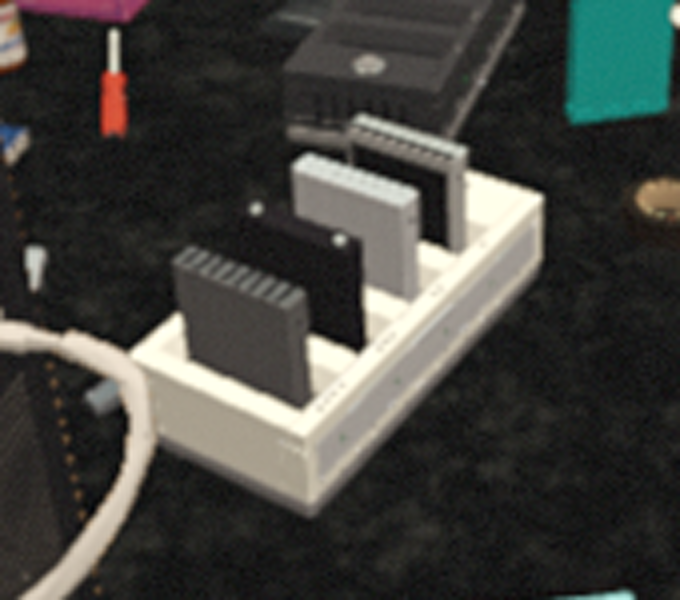

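Both views show all four drives seated and upright in the white dock, tops at about 116 mm: disc in bay 1, plain in bay 2, label in bay 3 and finned in bay 4. The old dock's visible bays are empty and the robot is clear of everything, so I'm handing in.

```bash
python3 -c "
from bench import finish_job
print(finish_job())"
```

```text
the job is handed in; nothing more can be done
None
```

All four drives are fully seated and upright in the white dock, each in the bay of its old number and the same way round, and the job was handed in at about 37 s of the 96 s allowed.

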